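# Make up two pottery orders on their trays

### The job

Make up two orders of pottery: in the oblong tray stand the flask in the larger compartment and the small cup in the smaller one; in the square tray stand the jar in the wider compartment, with its lid properly seated on it, and the shaker in the narrower one. The ware is fragile: keep every piece upright, set it down gently rather than dropping it, and leave the mug and the dish where they are.

Things in the scene. Friction and masses are not known exactly. Their poses are not given: they have to be found in the camera images.
- flask: Sake flask, 120 mm tall: round body 62 mm across (foot 52 mm), tapering to a straight slim neck 22 to 24 mm across from 70 to 112 mm up, by which it can be lifted; 28 mm lip with a dark mouth. About 0.22 kg. Pinkish fired clay, loose, upright; origin: centre of its underside, z up.
- cup: Small open straight-sided drinking cup without handle, 48 mm across, 52 mm tall, wall 4 mm. About 0.08 kg. Pinkish fired clay, loose, upright; origin: centre of its underside, z up.
- jar: Open straight-sided jar without its lid, 64 mm across, 78 mm tall, wall 5 mm (mouth 54 mm across), with two small lugs low on its sides (on its +y and -y sides, 26 to 38 mm up, reaching 39 mm from the axis). About 0.2 kg. Pinkish fired clay, loose, upright; origin: centre of its underside, z up.
- lid: Jar's lid, knob up: plug 46 mm across, 8 mm deep; above it a disc 64 mm across, 6 mm thick; then a straight knob 22 mm across from 14 to 46 mm up. Seated, the plug is in the jar's mouth (4 mm play all round), the disc on the rim, the lid's origin 70 mm above the jar's. About 0.09 kg. Pinkish clay, loose, on the work surface at the start; origin: centre of the plug's underside, z up.
- shaker: Closed salt shaker, 42 mm across, straight-sided up to 56 mm, domed top with five small dark holes, 74 mm tall. About 0.12 kg. Pinkish fired clay, loose, upright; origin: centre of its underside, z up.
- oblong_tray: Oblong plywood tray, 100 (its x) by 171 mm (its y), fixed, turned any way round. Floor 6 mm and walls 18 mm above the work surface; walls 5 mm thick. A divider parallel to its x makes two compartments, each 90 mm in x: the larger 90 mm in y, centred at y = -35.5 mm, the smaller 66 mm in y, centred at y = +47.5 mm (both x = 0). Origin: centre of its underside, z up.
- square_tray: Square plywood tray, 177 by 177 mm, fixed, turned any way round. Floor 6 mm and walls 18 mm above the work surface; walls 5 mm thick. A divider parallel to its x makes two compartments, each 167 mm in x: the wider 98 mm in y, centred at y = -34.5 mm, the narrower 64 mm in y, centred at y = +51.5 mm (both x = 0). Origin: centre of its underside, z up.
- mug: Mug with a handle on its +y side (reaching about 72 mm from its axis), 72 mm across without it, 80 mm tall, clay like the others. Not part of the orders; stays where it is. Loose; origin at the centre of its underside.
- dish: Low round open dish, 90 mm across, 30 mm tall, clay like the others. Not part of the orders; stays where it is. Loose; origin at the centre of its underside.

How it is judged:
By the outcome, as a careful person would: the job done as asked, in the order asked, and still so for the second after the job is handed in, with the robot touching nothing.
It also fails if it takes over 136 s, if anything falls off the work surface, if the arm or the gripper's body presses on something with over 40 N, if the wrist force passes 120 N, or if a joint passes its speed limit or range.

### The arm

A 6-joint arm with a two-finger parallel gripper is mounted at the origin on the work surface. World frame = base frame: x ahead of the robot, y to its left, z up, the work surface at z = 0. Lengths are in mm, angles in rad, forces in N, time in s.
With the tool pointing down it reaches from about 375 to 900 mm from the base axis. Payload 3.1 kg.
Tool frame: the origin (TCP) lies at the very end of the fingers, on their centre line; the grasp point (between the pads) lies 19 mm behind it; z points along the fingers, y is the line along which they close (so a half turn about z gives the same grasp; the last joint's range is limited). The gripper opens to 87 mm and grips with 3 to 60 N. Pads are 19 mm wide; open, the fingers measure 117 mm over their backs; the gripper's body (75 mm by 190 mm) begins 51 mm behind the grasp point.
Start: joints at [1.103, 0.527, 1.433, -0, 1.181, -0.178], TCP at [177.96, 599.105, 222.548] pointing down, gripper open.
Joint ranges: [-3.08, 3.08], [-0.75, 2.2], [0.22, 2.44], [-1.43, 4.57], [0, 2.65], [-2.85, 2.85]. Speed limits (rad/s): [2.79, 2.79, 3.14, 3.14, 3.14, 3.14].

### API

Orientations are given as a unit quaternion [x, y, z, w].
In Python, from workcell import manip gives the robot as it stands. The module is installed in compiled form; this text tells all that it offers.
- The arm moves only by the shell command python3 -m creep 'ROWS' [FORCE]. ROWS is JSON, a list that holds one entry, the list of rows, each a list of 7 numbers: the finger opening in m, from 0 to 0.087, then the shift along the world's x, y, z in m, then the turn, a rotation vector about the world's x, y, z in degrees. In form: [[[jaw, x, y, z, rx, ry, rz], ...]]. A call has 1 to 10 rows; each row shifts and turns the commanded pose from where the row before left it; what a row does not reach is not made up. A row lasts 1/10 s, in which the tool goes at most 50 mm and 8.59 degrees, less where a joint would pass 70% of its speed; a pose out of reach is approached as far as the arm can. A call with a gripper value outside its range is refused whole. The fingers move at their own pace and stop on an object; FORCE is the grip in N (left out, the last holds). Time passes only in rows, so rows that do not move let the fingers close. It gives the time, the measured TCP pose, the force, the opening and the grip force at its end, in the units of the state.
- manip.get_obs(): the state, without advancing time (a new reading comes with each control period).
- manip.read_camera(name): name is "side" or "top"; returns a dict with "frame" (384x512x3 uint8, blue, green, red), "K" (3x3 intrinsics, pixels), "distortion" ([k1, k2, p1, p2, k3] as OpenCV has them; the pictures are not rectified), "rvec" (rotation vector, rad) and "tvec" (3), from world to camera coordinates, as OpenCV has them. Camera axes: x right, y down, z forward; pixel columns grow to the right and rows downward; lengths in mm; the calibration is good to about 2 mm. A picture is of the moment at which its call begins. There is no depth.
- manip.hand_in(): hands the job in; it is judged then, once.
The state is a dict: "clock": time; "joints": joint angles; "joint_vel": joint speeds; "effort": joint torques, N m; "tcp_pos": TCP position; "tool_rot": TCP orientation; "contact_force": force on the tool from outside, world axes, zero at the start; "ft_torque": the same for the moment, N m; "width": finger opening in mm; "gripper_force": force on a finger pad.
Only numpy, scipy, OpenCV 4.12 (cv2) and the standard library are available. Lean on these libraries where they do the work, as an engineer would, in place of code of your own. Each camera call takes 0.05 s, during which the arm holds its last target. There are 200 camera calls.

## Working session

There is one attempt and no reset: what is moved stays moved. The work goes in short steps, Python scripts to look and compute and a shell command to move; the robot and the scene stay as the last step left them, time stands still between calls to the robot, and variables do not carry over. Pictures are saved under pics/ and viewed, at most 14 in all, crops included, and the job is handed in when it is done.

```bash
mkdir -p pics
cat > h.py <<'E'
import numpy as np, cv2
from workcell import manip
def cam(n):
    c=manip.read_camera(n)
    for k in ("K","distortion","rvec","tvec"): c[k]=np.array(c[k],float)
    return c
def ray(c,uv):
    p=cv2.undistortPoints(np.array(uv,float).reshape(-1,1,2),c["K"],c["distortion"]).reshape(-1,2)
    R=cv2.Rodrigues(c["rvec"])[0]
    return -R.T@c["tvec"].ravel(), np.c_[p,np.ones(len(p))]@R
def plane(c,uv,z):
    o,d=ray(c,uv); return o+d*((z-o[2])/d[:,2])[:,None]
def proj(c,P): return cv2.projectPoints(np.array(P,float).reshape(-1,1,3),c["rvec"],c["tvec"],c["K"],c["distortion"])[0].reshape(-1,2)
E
python3 - <<'E'
from h import *
for n in("top","side"):
    c=cam(n); np.savez(f"{n}.npz",**c); cv2.imwrite(f"pics/{n}0.png",cv2.resize(c["frame"],(800,600),interpolation=cv2.INTER_CUBIC)); print(n,ray(c,[[256,192]]))
print(manip.get_obs())
E
```

```text
top (array([ 320.19788011,   -7.57081711, 1083.53385936]), array([[ 0.17942845, -0.00321553, -0.98408364]]))
side (array([ 358.24706579, -726.00151729,  794.20636013]), array([[ 0.13593626,  0.67938525, -0.7212074 ]]))
{'clock': 0.1, 'joints': array([ 1.10351651e+00,  5.28366661e-01,  1.43376550e+00,  2.66802354e-07,
        1.18141877e+00, -1.78520764e-01]), 'joint_vel': array([-0.00108372, -0.00140315, -0.00300439, -0.0013419 ,  0.00283812,
       -0.00106653]), 'effort': array([-3.39547350e-04, -4.40991855e+01, -1.77150536e+01,  6.34158100e-02,
        5.34578261e-02, -5.68169196e-05]), 'tcp_pos': array([177.6588281 , 598.52972301, 221.676277  ]), 'tool_rot': array([ 1.43878421e-01,  9.89594887e-01, -9.28492778e-04, -3.10814272e-04]), 'contact_force': array([0.43686044, 0.22484629, 0.48597943]), 'ft_torque': array([0.01325129, 0.02132541, 0.05762625]), 'gripper_force': 0.0, 'width': 87.30300210425554}
```

View pics/top0.png

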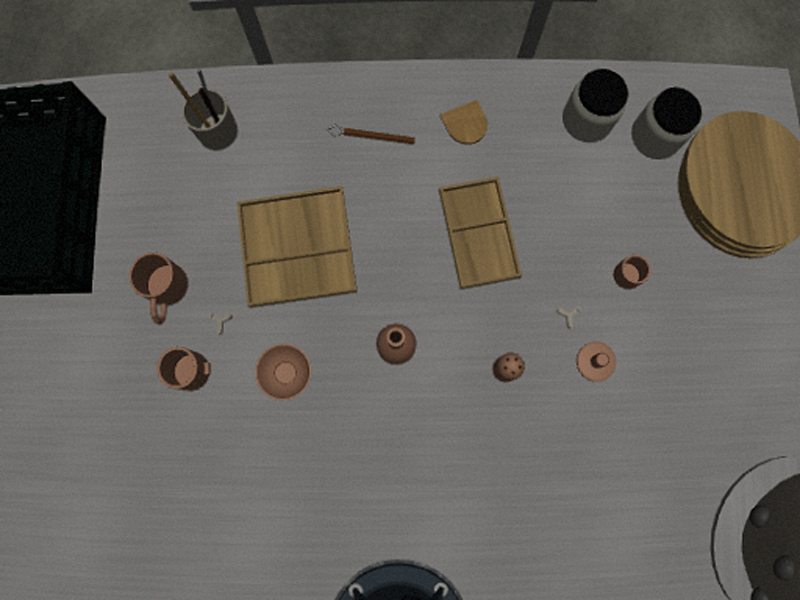

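View pics/side0.png

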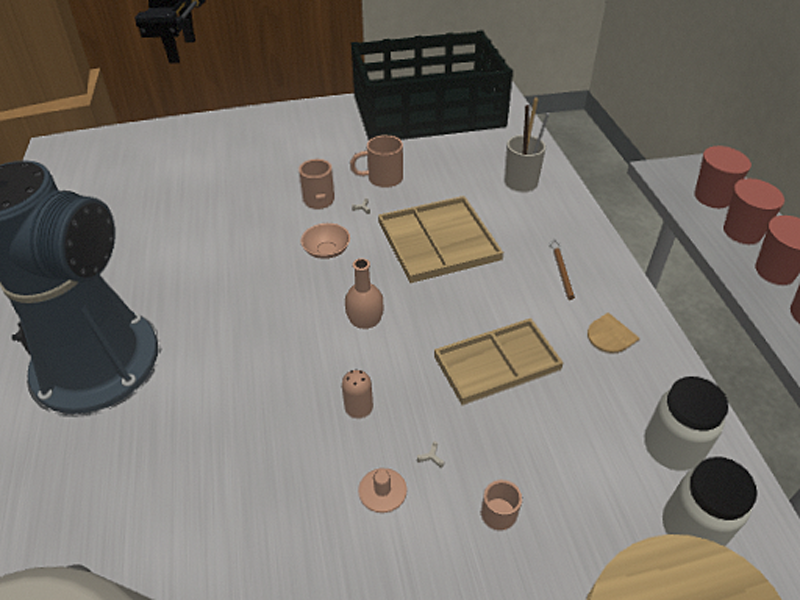

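The top view shows, in 800-px coordinates, the jar at (180,369) with a lug to its right, the mug at (153,280), the dish at (284,372) and the flask at (396,343). The shaker is at (509,366), the lid at (597,361) and the cup at (632,270). The square tray's narrow side faces the robot and the oblong tray's small side faces away. The side view agrees.

```bash
cat > loc.py <<'E'
from h import *
from scipy.optimize import least_squares
def clay(f):
    h=cv2.cvtColor(cv2.GaussianBlur(f,(3,3),0),cv2.COLOR_BGR2HSV)
    return ((((h[...,0]<13)|(h[...,0]>172))&(h[...,1]>75)&(h[...,2]>30))*255).astype(np.uint8)
def contour(m,uv):
    cs=cv2.findContours(m,cv2.RETR_EXTERNAL,cv2.CHAIN_APPROX_NONE)[0]
    cs=[k for k in cs if cv2.contourArea(k)>60]
    return max(cs,key=lambda k:cv2.pointPolygonTest(k,(float(uv[0]),float(uv[1])),True)).reshape(-1,2)
def circ(c,k,z,r,sign):
    # known-radius circle through the outline half facing away(+1)/towards(-1) the camera, on plane z
    P=plane(c,k,z)[:,:2]; o=ray(c,[[0,0]])[0][:2]; ctr=P.mean(0)
    for _ in range(4):
        d=(ctr-o)/np.linalg.norm(ctr-o); q=(P-ctr)@d; n=np.linalg.norm(P-ctr,axis=1)
        Q=P[sign*q>0.35*n]
        ctr=least_squares(lambda x:np.linalg.norm(Q-x,axis=1)-r,ctr,loss="soft_l1").x
    return ctr.round(1)
E
python3 - <<'E'
from loc import *
T={n:dict(np.load(n+".npz")) for n in("top","side")}
uv=dict(jar=((180,369),(317,185)),cup=((632,270),(501,505)),lid=((590,366),(365,490)),shaker=((509,366),(357,395)),flask=((396,350),(364,305)),dish=((284,372),(326,240)),mug=((150,275),(390,165)))
dim=dict(jar=(78,32,32),cup=(52,24,24),lid=(14,32,None),shaker=(56,21,21),flask=(42,31,None),dish=(30,45,None),mug=(80,36,36))
for o in uv:
    for i,n in enumerate(("top","side")):
        c=T[n]; k=contour(clay(c["frame"]),np.array(uv[o][i])*.64)
        z,r,b=dim[o]; out=[circ(c,k,z,r,1)] if n=="top" or o in("lid",) else []
        if b: out.append(circ(c,k,0,b,-1))
        print(o,n,cv2.boundingRect(k),*out)
c=T["top"]; s=.64
print("flask mouth",plane(c,[[396*s,338*s]],120)[0], "knob top",plane(c,[[600*s,359*s]],46)[0])
print("flask mouth side/knob rays", [plane(T["side"],[np.array(p)*s],z)[0].round(1) for p,z in(((362,264),120),((382,473),46))])
print("lug",plane(c,[[207*s,369*s]],32)[0])
h=cv2.cvtColor(c["frame"],cv2.COLOR_BGR2HSV); m=((h[...,0]>13)&(h[...,0]<28)&(h[...,1]>70)).astype(np.uint8)*255
m=cv2.morphologyEx(m,cv2.MORPH_CLOSE,np.ones((5,5)))
for p in((300,230),(480,245)):
    k=contour(m,np.array(p)*s); r=cv2.minAreaRect(plane(c,k,18)[:,:2].astype(np.float32)); print(r)
E
```

```text
jar top (101, 222, 33, 27) [406.2 325.8] [410. 334.]
jar side (192, 102, 21, 31) [407.3 341.3]
cup top (393, 163, 23, 21) [ 551.  -380.8] [ 557.3 -390. ]
cup side (310, 308, 23, 30) [ 556.6 -378.1]
lid top (369, 219, 25, 25) [ 410.9 -317.6]
lid side (230, 300, 30, 28) [ 410.7 -325.7]
shaker top (316, 226, 19, 18) [ 402.5 -172.9] [ 405.6 -179.5]
shaker side (220, 237, 18, 30) [ 404.4 -169.3]
flask top (241, 208, 25, 25) [439.7  -2.8]
flask side (222, 166, 23, 43)
dish top (164, 220, 35, 36) [401.7 170.7]
dish side (193, 144, 31, 20)
mug top (83, 162, 37, 45) [549.7 373. ] [550.3 380.9]
mug side (225, 87, 32, 32) [553.5 384.9]
flask mouth [440.98997815  -4.05900876 120.        ] knob top [ 411.61674672 -317.95368696   46.        ]
flask mouth side/knob rays [array([444.7,  -4.3, 120. ]), array([ 413.1, -316.6,   46. ])]
lug [407.36412265 293.6700607   32.        ]
((608.2868041992188, 158.06907653808594), (179.3173828125, 177.23399353027344), 7.397556781768799)
((626.087158203125, -141.86538696289062), (173.02249145507812, 101.20003509521484), 9.924041748046875)
```

Run:
```python
from loc import *
tiles=[]
T={n:dict(np.load(n+".npz")) for n in("top","side")}
est=dict(jar=(407,331,78,32),cup=(555,-382,52,24),lid=(411,-318,14,32),shaker=(404,-173,56,21))
a=np.linspace(0,2*np.pi,73)
for n,S in(("top",9),("side",9)):
    row=[]
    for o,(x,y,z,r) in est.items():
        c=T[n]; u=proj(c,[[x,y,z/2]])[0].astype(int); w=16 if n=="top" else 22
        cr=c["frame"][u[1]-w:u[1]+w,u[0]-w:u[0]+w]; f=200/(2*w); im=cv2.convertScaleAbs(cv2.resize(cr,(200,200),interpolation=cv2.INTER_CUBIC),alpha=1.4)
        for zz,col in((0,(0,255,0)),(z,(255,255,0))):
            P=proj(c,np.c_[x+r*np.cos(a),y+r*np.sin(a),0*a+zz]); q=((P-(u-w)+.5)*f).astype(int)
            cv2.polylines(im,[q.reshape(-1,1,2)],True,col,1)
        row.append(im)
    tiles.append(np.hstack(row))
cv2.imwrite("pics/ov.png",np.vstack(tiles))
```

```text
(no output)
```

View pics/ov.png

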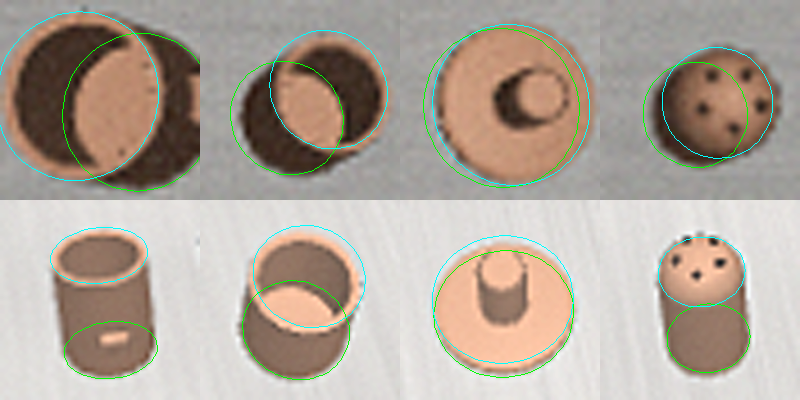

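The overlays fit, so I'm taking these positions: flask (442,-4), cup (554,-384), jar (407,331), lid (411,-319) and shaker (404,-174). The flask goes first.

```bash
python3 -m creep '[[[0.06,0.0132,-0.0302,0,0,0,2.6],[0.06,0.0132,-0.0302,0,0,0,2.6],[0.06,0.0132,-0.0302,0,0,0,2.6],[0.06,0.0132,-0.0302,0,0,0,2.6],[0.06,0.0132,-0.0302,0,0,0,2.6],[0.06,0.0132,-0.0302,0,0,0,2.6],[0.06,0.0132,-0.0302,0,0,0,2.6],[0.06,0.0132,-0.0302,0,0,0,2.6],[0.06,0.0132,-0.0302,0,0,0,2.6],[0.06,0.0132,-0.0302,0,0,0,2.6]]]' 15
python3 -m creep '[[[0.06,0.0132,-0.0301,0,0,0,0],[0.06,0.0132,-0.0301,0,0,0,0],[0.06,0.0132,-0.0301,0,0,0,0],[0.06,0.0132,-0.0301,0,0,0,0],[0.06,0.0132,-0.0301,0,0,0,0],[0.06,0.0132,-0.0301,0,0,0,0],[0.06,0.0132,-0.0301,0,0,0,0],[0.06,0.0132,-0.0301,0,0,0,0],[0.06,0.0132,-0.0301,0,0,0,0],[0.06,0.0132,-0.0301,0,0,0,0]]]'
python3 -m creep '[[[0.06,0,0,0,0,0,0],[0.06,0,0,0,0,0,0]]]'
```

```text
clock: 1.1
tcp_pos: [310.1, 295.8, 222.4]
tool_rot: [-0.083, 0.997, -0.0, -0.0]
contact_force: [0.8, 0.1, 0.6]
width: 60.0
gripper_force: 0.0
clock: 2.1
tcp_pos: [442.1, -5.2, 222.4]
tool_rot: [-0.082, 0.997, 0.0, -0.0]
contact_force: [0.3, 0.7, 0.1]
width: 59.9
gripper_force: 0.0
clock: 2.3
tcp_pos: [441.6, -4.3, 222.2]
tool_rot: [-0.081, 0.997, 0.0, -0.001]
contact_force: [-1.8, 1.1, -0.3]
width: 60.1
gripper_force: 0.0
```

```bash
python3 -m creep '[[[0.06,0,0,-0.018,0,0,0],[0.06,0,0,-0.018,0,0,0],[0.06,0,0,-0.018,0,0,0],[0.06,0,0,-0.018,0,0,0],[0.06,0,0,-0.018,0,0,0],[0.06,0,0,-0.018,0,0,0],[0.06,0,0,-0.018,0,0,0],[0.06,0,0,-0.018,0,0,0],[0.06,0,0,0,0,0,0]]]'
python3 -m creep '[[[0.04,0,0,0,0,0,0],[0.034,0,0,0,0,0,0],[0.030,0,0,0,0,0,0],[0.028,0,0,0,0,0,0],[0.026,0,0,0,0,0,0],[0.024,0,0,0,0,0,0],[0.022,0,0,0,0,0,0],[0.018,0,0,0,0,0,0],[0.015,0,0,0,0,0,0],[0.01,0,0,0,0,0,0]]]' 15
```

```text
clock: 3.2
tcp_pos: [439.6, -2.3, 77.0]
tool_rot: [-0.083, 0.997, 0.001, -0.003]
contact_force: [-0.1, 0.0, 0.1]
width: 60.0
gripper_force: 0.0
clock: 4.2
tcp_pos: [442.0, -3.8, 78.7]
tool_rot: [-0.082, 0.997, 0.0, 0.0]
contact_force: [-0.3, 1.5, 4.5]
width: 24.4
gripper_force: 15.0
```

```bash
python3 -c "
from h import *
c=cam('side');u=proj(c,[[442,-4,80]])[0].astype(int);cv2.imwrite('pics/g1.png',cv2.resize(c['frame'][u[1]-60:u[1]+60,u[0]-80:u[0]+80],(640,480)))"
```

```text
(no output)
```

View pics/g1.png

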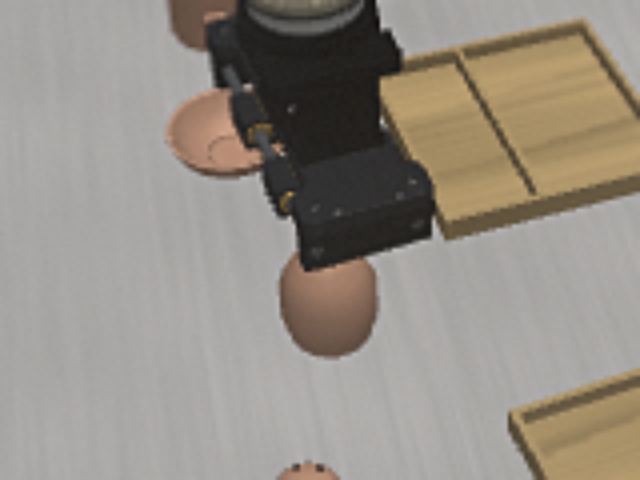

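The flask stands upright with its neck in the grip at a width of 24.4. Next I lift it and carry it to the larger compartment.

```bash
python3 -m creep '[[[0.01,0,0,0.005,0,0,0],[0.01,0,0,0.015,0,0,0],[0.01,0,0,0.02,0,0,0],[0.01,0,0,0.02,0,0,0],[0.01,0.01,-0.01,0,0,0,0],[0.01,0.02,-0.02,0,0,0,0],[0.01,0.025,-0.024,0,0,0,0],[0.01,0.025,-0.024,0,0,0,0],[0.01,0.025,-0.024,0,0,0,0],[0.01,0.02,-0.02,0,0,0,0]]]'
python3 -m creep '[[[0.01,0.014,-0.012,0,0,0,0],[0.01,0.01,-0.01,0,0,0,0],[0.01,0,0,0,0,0,0],[0.01,0,0,-0.02,0,0,0],[0.01,0,0,-0.015,0,0,0],[0.01,0,0,-0.008,0,0,0],[0.01,0,0,-0.004,0,0,0],[0.01,0,0,0,0,0,0],[0.01,0,0,0,0,0,0]]]'
```

```text
clock: 5.25
tcp_pos: [568.7, -128.5, 137.1]
tool_rot: [-0.082, 0.997, -0.0, 0.0]
contact_force: [0.2, 0.0, -2.1]
width: 24.3
gripper_force: 15.0
clock: 6.15
tcp_pos: [591.3, -148.0, 92.0]
tool_rot: [-0.083, 0.997, -0.0, 0.0]
contact_force: [0.5, 0.2, -2.0]
width: 24.2
gripper_force: 15.0
```

```bash
python3 -m creep '[[[0.01,0,0,-0.002,0,0,0],[0.01,0,0,-0.002,0,0,0],[0.01,0,0,-0.001,0,0,0],[0.01,0,0,-0.001,0,0,0],[0.01,0,0,0,0,0,0]]]'; python3 -m creep '[[[0.01,0,0,-0.001,0,0,0],[0.01,0,0,0,0,0,0]]]'; python3 -m creep '[[[0.01,0,0,-0.001,0,0,0],[0.01,0,0,0,0,0,0]]]'
```

```text
clock: 6.65
tcp_pos: [590.9, -147.9, 85.5]
tool_rot: [-0.082, 0.997, 0.0, -0.0]
contact_force: [-0.4, -0.3, -2.3]
width: 24.1
gripper_force: 15.0
clock: 6.85
tcp_pos: [591.3, -148.0, 84.8]
tool_rot: [-0.082, 0.997, -0.0, 0.0]
contact_force: [-0.3, -0.9, -0.5]
width: 24.1
gripper_force: 15.0
clock: 7.05
tcp_pos: [591.7, -147.9, 84.7]
tool_rot: [-0.082, 0.997, -0.0, 0.001]
contact_force: [-0.5, 0.8, 4.1]
width: 24.1
gripper_force: 15.0
```

```bash
python3 -m creep '[[[0.028,0,0,0,0,0,0],[0.034,0,0,0,0,0,0],[0.045,0,0,0,0,0,0],[0.055,0,0,0,0,0,0],[0.055,0,0,0,0,0,0],[0.055,0,0,0.01,0,0,0],[0.055,0,0,0.02,0,0,0],[0.055,0,0,0.025,0,0,0],[0.055,0,0,0.025,0,0,0]]]'
python3 -m creep '[[[0.075,-0.002,-0.016,0,0,0,0],[0.075,-0.005,-0.03,0,0,0,0],[0.075,-0.005,-0.03,0,0,0,0],[0.075,-0.005,-0.03,0,0,0,0],[0.075,-0.005,-0.03,0,0,0,0],[0.075,-0.005,-0.03,0,0,0,0],[0.075,-0.005,-0.03,0,0,0,0],[0.075,-0.005,-0.03,0,0,0,0],[0.075,0,-0.01,0,0,0,0],[0.075,0,0,0,0,0,0]]]'
python3 -m creep '[[[0.075,0,0,-0.02,0,0,0],[0.075,0,0,-0.02,0,0,0],[0.075,0,0,-0.02,0,0,0],[0.075,0,0,-0.02,0,0,0],[0.075,0,0,-0.02,0,0,0],[0.075,0,0,-0.02,0,0,0],[0.075,0,0,-0.015,0,0,0],[0.075,0,0,-0.007,0,0,0],[0.075,0,0,0,0,0,0]]]'
```

```text
clock: 7.95
tcp_pos: [590.8, -147.9, 164.8]
tool_rot: [-0.082, 0.997, 0.0, -0.0]
contact_force: [0.6, -0.6, -0.4]
width: 54.9
gripper_force: 0.0
clock: 8.95
tcp_pos: [553.2, -385.6, 162.9]
tool_rot: [-0.081, 0.997, 0.0, -0.0]
contact_force: [1.0, 0.2, -0.5]
width: 75.2
gripper_force: 0.0
clock: 9.85
tcp_pos: [553.6, -382.6, 20.5]
tool_rot: [-0.083, 0.997, 0.001, -0.001]
contact_force: [-0.3, 0.8, 0.6]
width: 75.1
gripper_force: 0.0
```

```bash
python3 -c "
from h import *
I=[]
for n in('side','top'):
  c=cam(n);u=proj(c,[[554,-300,30]])[0].astype(int);I.append(cv2.resize(c['frame'][u[1]-70:u[1]+50,u[0]-50:u[0]+50],(400,480)))
cv2.imwrite('pics/g2.png',np.hstack(I))"
```

```text
(no output)
```

View pics/g2.png

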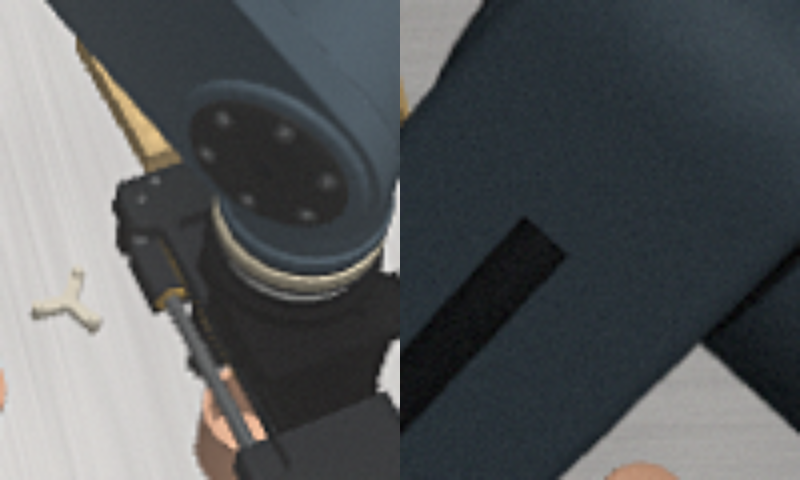

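The views are mostly blocked by the arm, but the cup shows upright at the fingers in the side crop at (225,430). I'll close on it slowly.

```bash
python3 -m creep '[[[0.068,0,0,0,0,0,0],[0.064,0,0,0,0,0,0],[0.06,0,0,0,0,0,0],[0.056,0,0,0,0,0,0],[0.053,0,0,0,0,0,0],[0.051,0,0,0,0,0,0],[0.049,0,0,0,0,0,0],[0.047,0,0,0,0,0,0],[0.04,0,0,0,0,0,0],[0.04,0,0,0,0,0,0]]]' 10
python3 -m creep '[[[0.04,0,0,0.005,0,0,0],[0.04,0,0,0.015,0,0,0],[0.04,0,0,0.02,0,0,0],[0.04,0,0,0.02,0,0,0],[0.04,0,0,0,0,0,0]]]'
```

```text
clock: 10.95
tcp_pos: [553.9, -383.8, 21.5]
tool_rot: [-0.082, 0.997, 0.0, -0.0]
contact_force: [0.5, -0.3, -0.0]
width: 48.6
gripper_force: 10.0
clock: 11.45
tcp_pos: [556.1, -385.9, 85.9]
tool_rot: [-0.082, 0.997, -0.003, 0.003]
contact_force: [1.0, -0.0, -1.5]
width: 48.5
gripper_force: 10.0
```

```bash
python3 -m creep '[[[0.04,0.01,0.01,0,0,0,0],[0.04,0.02,0.02,0,0,0,0],[0.04,0.025,0.025,0,0,0,0],[0.04,0.025,0.025,0,0,0,0],[0.04,0.025,0.025,0,0,0,0],[0.04,0.014,0.025,0,0,0,0],[0.04,0,0.03,0,0,0,0],[0.04,0,0.03,0,0,0,0],[0.04,0,0.025,0,0,0,0],[0.04,0,0.02,0,0,0,0]]]'
python3 -m creep '[[[0.04,0,0.01,0,0,0,0],[0.04,0,0.005,0,0,0,0],[0.04,0,0,-0.01,0,0,0],[0.04,0,0,-0.015,0,0,0],[0.04,0,0,-0.01,0,0,0],[0.04,0,0,-0.007,0,0,0],[0.04,0,0,0,0,0,0],[0.04,0,0,0,0,0,0]]]'
```

```text
clock: 12.45
tcp_pos: [672.2, -145.6, 80.0]
tool_rot: [-0.083, 0.997, 0.001, -0.001]
contact_force: [0.8, 0.3, -1.3]
width: 48.5
gripper_force: 10.0
clock: 13.25
tcp_pos: [672.9, -134.3, 39.1]
tool_rot: [-0.082, 0.997, 0.0, -0.0]
contact_force: [-0.4, 0.0, -0.3]
width: 48.5
gripper_force: 10.0
```

```bash
python3 -c "
from h import *
c=cam('side');u=proj(c,[[640,-142,30]])[0].astype(int);cv2.imwrite('pics/g3.png',cv2.resize(c['frame'][u[1]-60:u[1]+60,u[0]-80:u[0]+80],(800,600)))
print(u,manip.get_obs()['tcp_pos'])"
```

```text
[324 223] [ 673.25622034 -134.2741652    39.66914204]
```

View pics/g3.png

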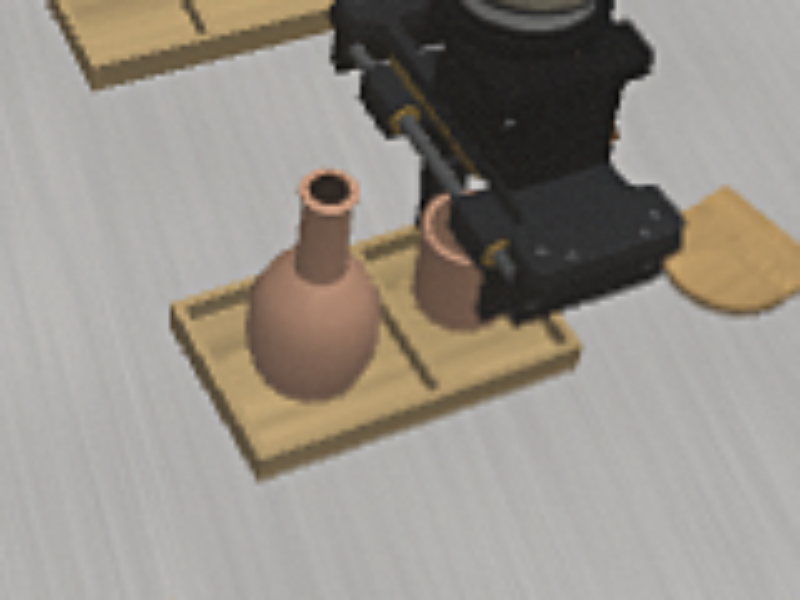

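The flask stands in the larger compartment, and the cup hangs upright over the smaller one at (455,260). I'll lower it.

```bash
python3 -m creep '[[[0.04,0,0,-0.003,0,0,0],[0.04,0,0,-0.003,0,0,0],[0.04,0,0,-0.002,0,0,0],[0.04,0,0,-0.002,0,0,0],[0.04,0,0,0,0,0,0],[0.04,0,0,0,0,0,0]]]'; python3 -m creep '[[[0.04,0,0,-0.001,0,0,0],[0.04,0,0,0,0,0,0]]]'; python3 -m creep '[[[0.04,0,0,-0.001,0,0,0],[0.04,0,0,0,0,0,0]]]'
```

```text
clock: 13.9
tcp_pos: [673.0, -133.8, 29.5]
tool_rot: [-0.082, 0.997, 0.0, -0.0]
contact_force: [-0.4, -0.3, -0.5]
width: 48.5
gripper_force: 10.0
clock: 14.1
tcp_pos: [673.0, -133.9, 28.5]
tool_rot: [-0.082, 0.997, 0.0, -0.0]
contact_force: [0.9, 0.6, -1.1]
width: 48.5
gripper_force: 10.0
clock: 14.3
tcp_pos: [673.0, -133.9, 27.5]
tool_rot: [-0.082, 0.997, -0.0, 0.0]
contact_force: [-0.4, 0.8, -0.4]
width: 48.5
gripper_force: 10.0
```

```bash
python3 -m creep '[[[0.04,0,0,-0.001,0,0,0],[0.04,0,0,0,0,0,0],[0.04,0,0,0,0,0,0]]]'
```

```text
clock: 14.6
tcp_pos: [673.0, -133.9, 27.4]
tool_rot: [-0.082, 0.997, -0.0, 0.0]
contact_force: [-2.1, 0.7, 5.7]
width: 48.3
gripper_force: 10.0
```

```bash
python3 -m creep '[[[0.05,0,0,0,0,0,0],[0.054,0,0,0,0,0,0],[0.06,0,0,0,0,0,0],[0.066,0,0,0,0,0,0],[0.066,0,0,0,0,0,0],[0.066,0,0,0.015,0,0,0],[0.066,0,0,0.03,0,0,0],[0.066,0,0,0.03,0,0,0],[0.066,0,0,0.03,0,0,0],[0.066,0,0,0.03,0,0,0]]]'
python3 -m creep '[[[0.084,-0.009,0.015,0,0,0,0],[0.084,-0.017,0.03,0,0,0,0],[0.084,-0.017,0.03,0,0,0,0],[0.084,-0.017,0.03,0,0,0,0],[0.084,-0.017,0.03,0,0,0,0],[0.084,-0.017,0.03,0,0,0,0],[0.084,-0.017,0.03,0,0,0,0],[0.084,-0.017,0.03,0,0,0,0],[0.084,-0.017,0.03,0,0,0,0],[0.084,-0.017,0.03,0,0,0,0]]]'
python3 -m creep '[[[0.084,-0.017,0.03,0,0,0,0],[0.084,-0.017,0.03,0,0,0,0],[0.084,-0.017,0.03,0,0,0,0],[0.084,-0.017,0.03,0,0,0,0],[0.084,-0.017,0.03,0,0,0,0],[0.084,-0.017,0.025,0,0,0,0],[0.084,-0.002,0.005,0,0,0,0],[0.084,0,0,0,0,0,0],[0.084,0,0,0,0,0,0]]]'
```

```text
clock: 15.6
tcp_pos: [673.1, -133.9, 164.0]
tool_rot: [-0.082, 0.997, -0.0, 0.001]
contact_force: [0.0, 0.1, -0.1]
width: 66.0
gripper_force: 0.0
clock: 16.6
tcp_pos: [510.6, 152.2, 162.8]
tool_rot: [-0.082, 0.997, 0.0, 0.001]
contact_force: [0.1, -0.2, 0.4]
width: 84.1
gripper_force: 0.0
clock: 17.5
tcp_pos: [407.8, 330.7, 162.1]
tool_rot: [-0.082, 0.997, -0.0, 0.001]
contact_force: [0.1, 1.0, -0.2]
width: 84.0
gripper_force: 0.0
```

```bash
python3 -m creep '[[[0.085,0,0,-0.02,0,0,0],[0.085,0,0,-0.02,0,0,0],[0.085,0,0,-0.02,0,0,0],[0.085,0,0,-0.015,0,0,0],[0.085,0,0,-0.005,0,0,0],[0.085,0,0,0,0,0,0],[0.085,0,0,0,0,0,0]]]'
python3 -c "
from h import *
c=cam('side');u=proj(c,[[407,331,60]])[0].astype(int);cv2.imwrite('pics/g4.png',cv2.resize(c['frame'][u[1]-60:u[1]+60,u[0]-80:u[0]+80],(800,600)))"
```

```text
clock: 18.2
tcp_pos: [407.9, 330.8, 82.1]
tool_rot: [-0.082, 0.997, 0.0, 0.001]
contact_force: [0.2, -0.1, -0.8]
width: 85.0
gripper_force: 0.0
```

View pics/g4.png

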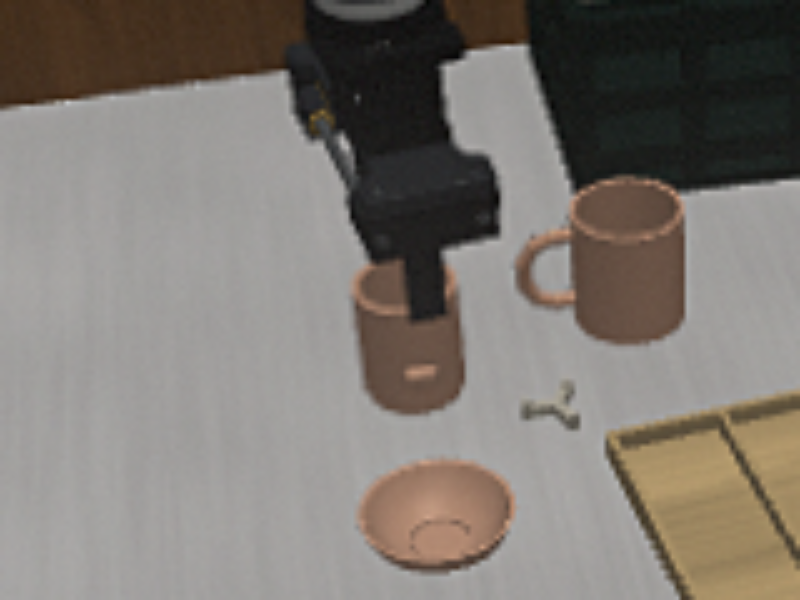

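The side view shows the near finger just above and outside the jar's near rim, with its tip at (428,318), and the lug lower down at (420,372). I'll descend gently.

```bash
python3 -m creep '[[[0.086,0,0,-0.003,0,0,0],[0.086,0,0,-0.003,0,0,0],[0.086,0,0,-0.003,0,0,0],[0.086,0,0,-0.002,0,0,0],[0.086,0,0,0,0,0,0]]]'
```

```text
clock: 18.75
tcp_pos: [406.7, 331.0, 70.2]
tool_rot: [-0.082, 0.997, -0.0, -0.0]
contact_force: [-0.5, 0.6, -0.2]
width: 86.4
gripper_force: 0.0
```

Clear of the rim on both sides. I'll go on down and close.

```bash
python3 -m creep '[[[0.086,0,0,-0.006,0,0,0],[0.086,0,0,-0.006,0,0,0],[0.086,0,0,-0.006,0,0,0],[0.086,0,0,-0.005,0,0,0],[0.086,0,0,0,0,0,0]]]'
python3 -m creep '[[[0.08,0,0,0,0,0,0],[0.077,0,0,0,0,0,0],[0.074,0,0,0,0,0,0],[0.071,0,0,0,0,0,0],[0.069,0,0,0,0,0,0],[0.067,0,0,0,0,0,0],[0.065,0,0,0,0,0,0],[0.063,0,0,0,0,0,0],[0.055,0,0,0,0,0,0],[0.055,0,0,0,0,0,0]]]' 15
python3 -m creep '[[[0.055,0,0,0.004,0,0,0],[0.055,0,0,0.012,0,0,0],[0.055,0,0,0.02,0,0,0],[0.055,0,0,0.024,0,0,0],[0.055,0,0,0.02,0,0,0],[0.055,0,0,0.02,0,0,0],[0.055,0,0,0,0,0,0],[0.055,0,0,0,0,0,0]]]'
python3 -c "
from h import *
c=cam('side');u=proj(c,[[407,331,120]])[0].astype(int);cv2.imwrite('pics/g5.png',cv2.resize(c['frame'][max(u[1]-60,0):u[1]+60,u[0]-80:u[0]+80],(800,600)))"
```

```text
clock: 19.25
tcp_pos: [406.4, 330.8, 46.6]
tool_rot: [-0.082, 0.997, -0.0, -0.001]
contact_force: [-0.0, 0.5, -0.5]
width: 86.2
gripper_force: 0.0
clock: 20.25
tcp_pos: [406.9, 330.9, 47.6]
tool_rot: [-0.083, 0.997, -0.0, -0.0]
contact_force: [-0.1, -2.0, 2.3]
width: 64.4
gripper_force: 15.0
clock: 21.05
tcp_pos: [406.9, 331.3, 148.0]
tool_rot: [-0.082, 0.997, 0.0, 0.001]
contact_force: [0.2, -0.6, -2.3]
width: 64.3
gripper_force: 15.0
```

View pics/g5.png

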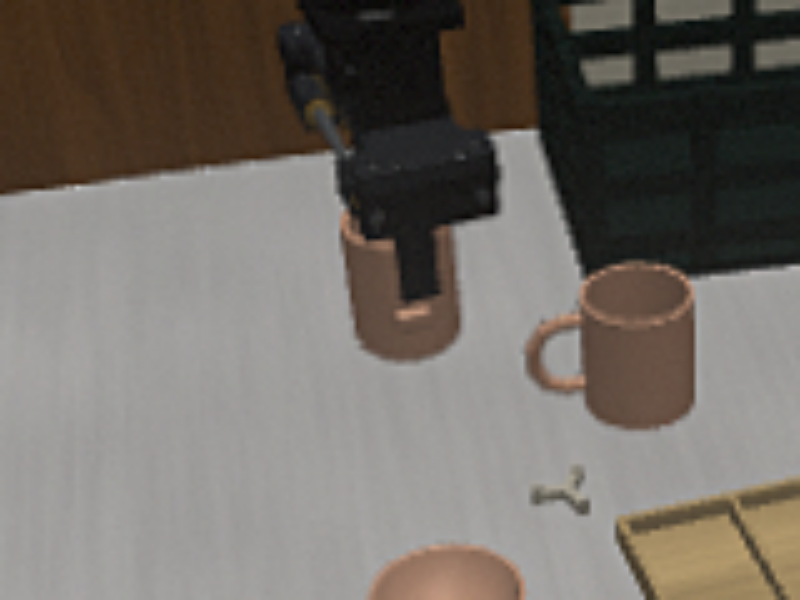

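The jar is lifted upright and squarely held. I'll carry it to the wide compartment.

```bash
python3 -m creep '[[[0.055,0.012,-0.008,0,0,0,0],[0.055,0.024,-0.015,0,0,0,0],[0.055,0.024,-0.015,0,0,0,0],[0.055,0.024,-0.015,0,0,0,0],[0.055,0.024,-0.015,0,0,0,0],[0.055,0.024,-0.015,0,0,0,0],[0.055,0.024,-0.015,0,0,0,0],[0.055,0.024,-0.015,0,0,0,0],[0.055,0.024,-0.015,0,0,0,0],[0.055,0.018,-0.01,0,0,0,0]]]'
python3 -m creep '[[[0.055,0.010,-0.006,0,0,0,0],[0.055,0,0,0,0,0,0],[0.055,0,0,-0.02,0,0,0],[0.055,0,0,-0.025,0,0,0],[0.055,0,0,-0.02,0,0,0],[0.055,0,0,-0.012,0,0,0],[0.055,0,0,-0.006,0,0,0],[0.055,0,0,0,0,0,0],[0.055,0,0,0,0,0,0]]]'
python3 -c "
from h import *
c=cam('side');u=proj(c,[[639,187,40]])[0].astype(int);cv2.imwrite('pics/g6.png',cv2.resize(c['frame'][max(u[1]-60,0):u[1]+60,u[0]-80:u[0]+80],(800,600)))"
```

```text
clock: 22.1
tcp_pos: [630.7, 190.6, 145.8]
tool_rot: [-0.082, 0.997, -0.0, -0.001]
contact_force: [-0.2, 0.7, -1.8]
width: 64.1
gripper_force: 15.0
clock: 23.0
tcp_pos: [639.5, 187.4, 65.4]
tool_rot: [-0.083, 0.997, 0.0, 0.001]
contact_force: [0.9, -1.1, -1.3]
width: 64.5
gripper_force: 15.0
```

View pics/g6.png

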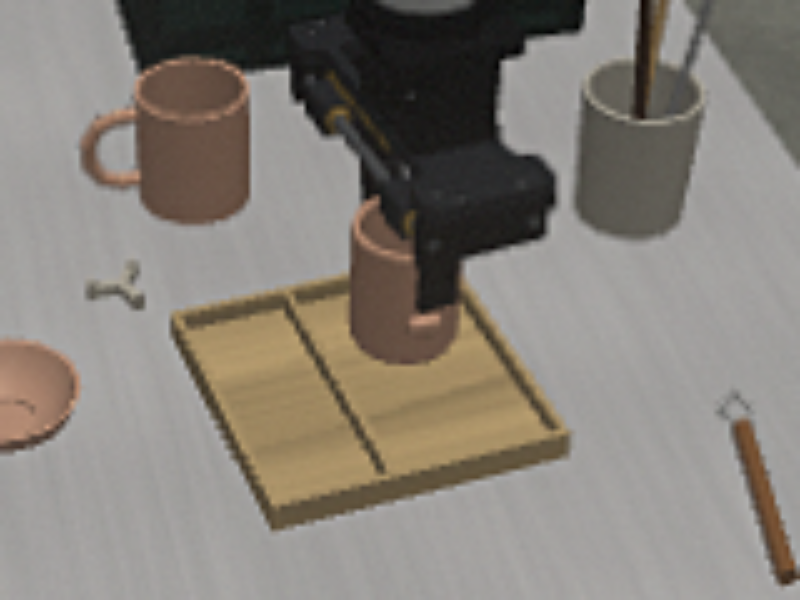

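The jar hangs upright over the wide compartment, clear of the walls. I'll set it down.

```bash
python3 -m creep '[[[0.055,0,0,-0.003,0,0,0],[0.055,0,0,-0.003,0,0,0],[0.055,0,0,-0.002,0,0,0],[0.055,0,0,-0.002,0,0,0],[0.055,0,0,0,0,0,0],[0.055,0,0,0,0,0,0]]]'; python3 -m creep '[[[0.055,0,0,-0.001,0,0,0],[0.055,0,0,0,0,0,0]]]'; python3 -m creep '[[[0.055,0,0,-0.001,0,0,0],[0.055,0,0,0,0,0,0]]]'
```

```text
clock: 23.65
tcp_pos: [638.9, 187.1, 54.4]
tool_rot: [-0.082, 0.997, -0.0, -0.0]
contact_force: [-0.0, -0.0, -1.6]
width: 64.6
gripper_force: 15.0
clock: 23.85
tcp_pos: [639.2, 187.2, 53.7]
tool_rot: [-0.082, 0.997, 0.0, 0.0]
contact_force: [0.0, 0.2, -0.9]
width: 64.4
gripper_force: 15.0
clock: 24.05
tcp_pos: [639.3, 187.2, 53.6]
tool_rot: [-0.082, 0.997, -0.0, 0.0]
contact_force: [-2.0, 0.3, 4.4]
width: 64.0
gripper_force: 15.0
```

```bash
python3 -m creep '[[[0.066,0,0,0,0,0,0],[0.07,0,0,0,0,0,0],[0.076,0,0,0,0,0,0],[0.082,0,0,0,0,0,0],[0.082,0,0,0,0,0,0],[0.082,0,0,0.015,0,0,0],[0.082,0,0,0.02,0,0,0],[0.082,0,0,0.025,0,0,0],[0.082,0,0,0.03,0,0,0],[0.082,0,0,0.03,0,0,0]]]'
python3 -m creep '[[[0.06,-0.008,-0.016,0,0,0,0],[0.06,-0.013,-0.03,0,0,0,0],[0.06,-0.013,-0.03,0,0,0,0],[0.06,-0.013,-0.03,0,0,0,0],[0.06,-0.013,-0.03,0,0,0,0],[0.06,-0.013,-0.03,0,0,0,0],[0.06,-0.013,-0.03,0,0,0,0],[0.06,-0.013,-0.03,0,0,0,0],[0.06,-0.013,-0.03,0,0,0,0],[0.06,-0.013,-0.03,0,0,0,0]]]'
python3 -m creep '[[[0.06,-0.013,-0.03,0,0,0,0],[0.06,-0.013,-0.03,0,0,0,0],[0.06,-0.013,-0.03,0,0,0,0],[0.06,-0.013,-0.03,0,0,0,0],[0.06,-0.013,-0.03,0,0,0,0],[0.06,-0.015,-0.03,0,0,0,0],[0.06,-0.015,-0.03,0,0,0,0],[0.06,-0.01,-0.01,0,0,0,0],[0.06,0,0,0,0,0,0],[0.06,0,0,0,0,0,0]]]'
python3 - <<'E'
from loc import *
np.set_printoptions(suppress=True,precision=1)
print(manip.get_obs()['tcp_pos'])
c=cam("top")
m=clay(c["frame"]); u=proj(c,[[639,187,84]])[0]
k=contour(m,u); print("jar top",cv2.boundingRect(k),circ(c,k,84,32,1))
s=cam("side"); T=[]
for cc,P in((c,(639,187,60)),(s,(639,187,60)),(c,(626,-142,30)),(s,(626,-142,30))):
    u=proj(cc,[P])[0].astype(int); im=cv2.resize(cc["frame"][u[1]-35:u[1]+35,u[0]-45:u[0]+45],(400,300),interpolation=cv2.INTER_CUBIC)
    if P[1]>0:
        a=np.linspace(0,2*np.pi,60); q=(proj(cc,np.c_[639+32*np.cos(a),187+32*np.sin(a),0*a+84])-(u-[45,35])+.5)*400/90
        cv2.polylines(im,[q.astype(int).reshape(-1,1,2)],True,(255,255,0),1)
    T.append(im)
cv2.imwrite("pics/g7.png",np.vstack([np.hstack(T[:2]),np.hstack(T[2:])]))
E
```

```text
clock: 25.05
tcp_pos: [638.9, 187.1, 174.7]
tool_rot: [-0.082, 0.997, 0.0, 0.0]
contact_force: [0.5, -0.1, -0.8]
width: 82.4
gripper_force: 0.0
clock: 26.05
tcp_pos: [513.7, -100.2, 173.8]
tool_rot: [-0.082, 0.997, -0.0, 0.001]
contact_force: [0.6, 0.1, -0.9]
width: 59.7
gripper_force: 0.0
clock: 27.05
tcp_pos: [408.9, -317.9, 172.9]
tool_rot: [-0.082, 0.997, 0.0, 0.0]
contact_force: [0.0, -0.8, 0.7]
width: 59.7
gripper_force: 0.0
[ 408.9 -317.9  172.9]
jar top (161, 126, 31, 32) [635.9 184.3]
```

View pics/g7.png

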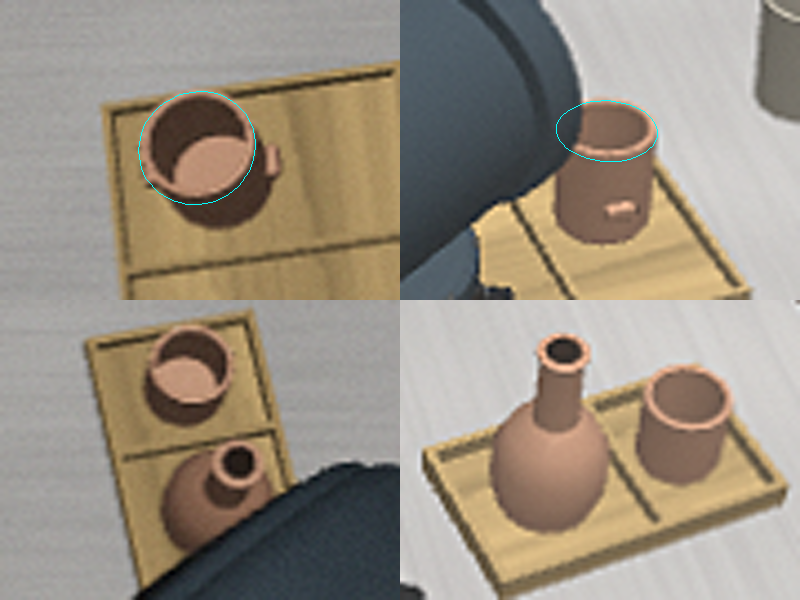

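The flask and cup stand upright in their compartments, and the jar's rim matches the (639,187) prediction within about 1 mm. The lid is next.

```bash
python3 -m creep '[[[0.05,0.002,-0.001,-0.02,0,0,0],[0.05,0,0,-0.025,0,0,0],[0.05,0,0,-0.025,0,0,0],[0.05,0,0,-0.025,0,0,0],[0.05,0,0,-0.02,0,0,0],[0.05,0,0,-0.02,0,0,0],[0.05,0,0,-0.012,0,0,0],[0.05,0,0,-0.006,0,0,0],[0.05,0,0,-0.001,0,0,0],[0.05,0,0,0,0,0,0]]]'
python3 -m creep '[[[0.042,0,0,0,0,0,0],[0.036,0,0,0,0,0,0],[0.032,0,0,0,0,0,0],[0.029,0,0,0,0,0,0],[0.026,0,0,0,0,0,0],[0.024,0,0,0,0,0,0],[0.022,0,0,0,0,0,0],[0.02,0,0,0,0,0,0],[0.01,0,0,0,0,0,0],[0.01,0,0,0,0,0,0]]]' 12
```

```text
clock: 28.15
tcp_pos: [411.4, -320.0, 19.0]
tool_rot: [-0.083, 0.997, -0.0, 0.0]
contact_force: [0.2, -0.5, 0.1]
width: 50.2
gripper_force: 0.0
clock: 29.15
tcp_pos: [411.1, -320.0, 18.5]
tool_rot: [-0.082, 0.997, -0.0, 0.0]
contact_force: [-0.4, -0.2, 0.1]
width: 21.7
gripper_force: 12.0
```

```bash
python3 -m creep '[[[0.01,0,0,0.005,0,0,0],[0.01,0,0,0.015,0,0,0],[0.01,0,0,0.025,0,0,0],[0.01,0,0,0.025,0,0,0],[0.01,0,0,0.025,0,0,0],[0.01,0,0,0.025,0,0,0],[0.01,0,0,0.02,0,0,0],[0.01,0,0,0.01,0,0,0],[0.01,0.007,0.015,0,0,0,0],[0.01,0.012,0.025,0,0,0,0]]]'
python3 -m creep '[[[0.01,0.012,0.027,0,0,0,0],[0.01,0.012,0.027,0,0,0,0],[0.01,0.012,0.027,0,0,0,0],[0.01,0.012,0.027,0,0,0,0],[0.01,0.012,0.027,0,0,0,0],[0.01,0.012,0.027,0,0,0,0],[0.01,0.012,0.027,0,0,0,0],[0.01,0.012,0.027,0,0,0,0],[0.01,0.012,0.027,0,0,0,0],[0.01,0.012,0.027,0,0,0,0]]]'
python3 -m creep '[[[0.01,0.012,0.027,0,0,0,0],[0.01,0.012,0.027,0,0,0,0],[0.01,0.012,0.027,0,0,0,0],[0.01,0.012,0.027,0,0,0,0],[0.01,0.012,0.027,0,0,0,0],[0.01,0.012,0.027,0,0,0,0],[0.01,0.012,0.025,0,0,0,0],[0.01,0.005,0.01,0,0,0,0],[0.01,0,0,0,0,0,0],[0.01,0,0,0,0,0,0]]]'
```

```text
clock: 30.15
tcp_pos: [429.8, -279.5, 168.1]
tool_rot: [-0.081, 0.997, 0.0, -0.0]
contact_force: [0.5, 0.2, -1.5]
width: 21.2
gripper_force: 12.0
clock: 31.15
tcp_pos: [548.7, -7.1, 166.9]
tool_rot: [-0.083, 0.997, 0.001, -0.002]
contact_force: [1.0, 0.6, -0.9]
width: 21.3
gripper_force: 12.0
clock: 32.15
tcp_pos: [637.5, 186.7, 167.4]
tool_rot: [-0.083, 0.997, -0.0, -0.002]
contact_force: [-0.6, -0.2, -0.8]
width: 21.5
gripper_force: 12.0
```

```bash
python3 -m creep '[[[0.01,0,0,-0.012,0,0,0],[0.01,0,0,-0.018,0,0,0],[0.01,0,0,-0.015,0,0,0],[0.01,0,0,-0.009,0,0,0],[0.01,0,0,-0.004,0,0,0],[0.01,0,0,0,0,0,0],[0.01,0,0,0,0,0,0],[0.01,0,0,0,0,0,0]]]'
python3 - <<'E'
from loc import *
print(manip.get_obs()['tcp_pos'])
T=[]
for n in("side","top"):
    cc=cam(n); u=proj(cc,[(639,187,80)])[0].astype(int); im=cv2.resize(cc["frame"][u[1]-40:u[1]+40,u[0]-27:u[0]+27],(400,600),interpolation=cv2.INTER_CUBIC); T.append(im)
    a=np.linspace(0,2*np.pi,60)
    for z,col in ((84,(255,255,0)),(103,(0,255,0))):
        q=(proj(cc,np.c_[639+32*np.cos(a),187+32*np.sin(a),0*a+z])-(u-[27,40])+.5)*600/80
        cv2.polylines(im,[q.astype(int).reshape(-1,1,2)],True,col,1)
cv2.imwrite("pics/g8.png",np.hstack(T))
E
```

```text
clock: 32.95
tcp_pos: [639.6, 187.2, 111.4]
tool_rot: [-0.082, 0.997, 0.0, 0.001]
contact_force: [-0.3, 0.4, -1.5]
width: 21.3
gripper_force: 12.0
[639.60365435 187.20347614 111.38897622]
```

View pics/g8.png

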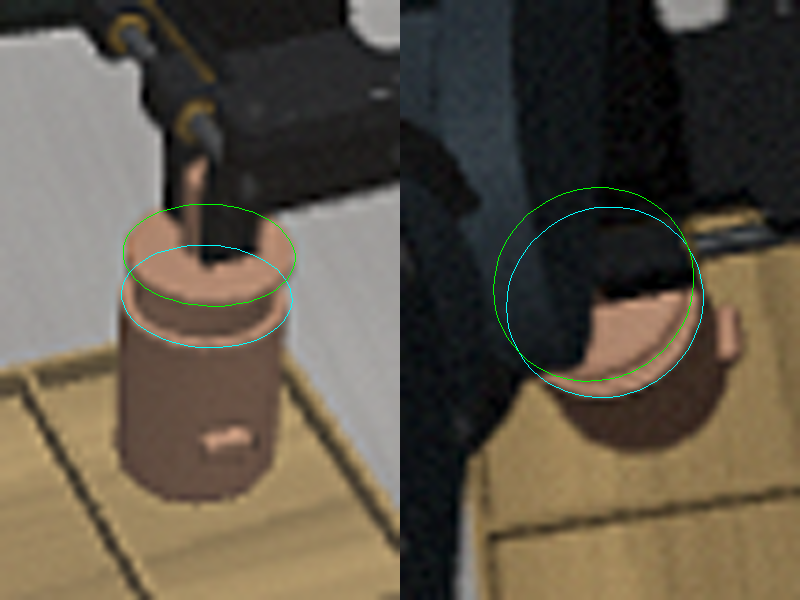

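The lid hangs level above the jar. Relative to the jar's rim it sits about 1 mm too far in x (side view: lid spans 125–292, rim 120–287), within the 4 mm of play. I'll correct it by −1 mm and lower it.

```bash
python3 -m creep '[[[0.01,-0.001,0,-0.002,0,0,0],[0.01,0,0,-0.003,0,0,0],[0.01,0,0,-0.003,0,0,0],[0.01,0,0,-0.002,0,0,0],[0.01,0,0,-0.002,0,0,0],[0.01,0,0,0,0,0,0]]]'; python3 -m creep '[[[0.01,0,0,-0.001,0,0,0],[0.01,0,0,-0.001,0,0,0],[0.01,0,0,-0.001,0,0,0],[0.01,0,0,0,0,0,0]]]'
```

```text
clock: 33.65
tcp_pos: [637.7, 187.1, 98.1]
tool_rot: [-0.082, 0.997, -0.0, -0.0]
contact_force: [-0.7, -0.2, -1.1]
width: 21.4
gripper_force: 12.0
clock: 34.05
tcp_pos: [637.9, 187.1, 95.4]
tool_rot: [-0.082, 0.997, -0.0, -0.0]
contact_force: [0.1, -0.1, -0.9]
width: 21.4
gripper_force: 12.0
```

The plug is in the mouth, at 95.4 against 94.5 when seated.

```bash
python3 -m creep '[[[0.01,0,0,-0.001,0,0,0],[0.01,0,0,0,0,0,0],[0.01,0,0,0,0,0,0]]]'; python3 -m creep '[[[0.01,0,0,-0.0005,0,0,0],[0.01,0,0,0,0,0,0],[0.01,0,0,0,0,0,0]]]'
```

```text
clock: 34.35
tcp_pos: [638.0, 187.1, 94.6]
tool_rot: [-0.082, 0.997, 0.0, 0.0]
contact_force: [-0.2, -0.8, -1.3]
width: 21.4
gripper_force: 12.0
clock: 34.65
tcp_pos: [638.1, 187.1, 94.6]
tool_rot: [-0.082, 0.997, -0.0, 0.0]
contact_force: [0.2, -0.9, 3.3]
width: 21.3
gripper_force: 12.0
```

```bash
python3 -m creep '[[[0.023,0,0,0,0,0,0],[0.027,0,0,0,0,0,0],[0.034,0,0,0,0,0,0],[0.045,0,0,0,0,0,0],[0.045,0,0,0,0,0,0],[0.045,0,0,0.01,0,0,0],[0.045,0,0,0.02,0,0,0],[0.045,0,0,0.025,0,0,0],[0.045,0,0,0.02,0,0,0],[0.045,-0.009,-0.014,0,0,0,0]]]'
python3 -m creep '[[[0.065,-0.018,-0.028,0,0,0,0],[0.065,-0.018,-0.028,0,0,0,0],[0.065,-0.018,-0.028,0,0,0,0],[0.065,-0.018,-0.028,0,0,0,0],[0.065,-0.018,-0.028,0,0,0,0],[0.065,-0.018,-0.028,0,0,0,0],[0.065,-0.018,-0.028,0,0,0,0],[0.065,-0.018,-0.028,0,0,0,0],[0.065,-0.018,-0.028,0,0,0,0],[0.065,-0.018,-0.028,0,0,0,0]]]'
python3 -m creep '[[[0.065,-0.018,-0.028,0,0,0,0],[0.065,-0.018,-0.028,0,0,0,0],[0.065,-0.009,-0.011,0,0,0,0],[0.065,0,0,0,0,0,0],[0.065,0,0,-0.02,0,0,0],[0.065,0,0,-0.025,0,0,0],[0.065,0,0,-0.02,0,0,0],[0.065,0,0,-0.008,0,0,0],[0.065,0,0,0,0,0,0],[0.065,0,0,0,0,0,0]]]'
python3 - <<'E'
from loc import *
T=[]
for P in((404,-174,60),(639,187,80)):
    cc=cam("side"); u=proj(cc,[P])[0].astype(int); T.append(cv2.resize(cc["frame"][u[1]-40:u[1]+40,u[0]-27:u[0]+27],(400,600),interpolation=cv2.INTER_CUBIC))
cv2.imwrite("pics/g9.png",np.hstack(T))
E
```

```text
clock: 35.65
tcp_pos: [632.6, 174.6, 173.7]
tool_rot: [-0.083, 0.997, 0.0, 0.005]
contact_force: [0.3, -0.4, 0.1]
width: 44.8
gripper_force: 0.0
clock: 36.65
tcp_pos: [448.6, -108.1, 169.9]
tool_rot: [-0.083, 0.997, -0.0, 0.001]
contact_force: [0.2, -0.1, 0.7]
width: 64.6
gripper_force: 0.0
clock: 37.65
tcp_pos: [404.6, -173.8, 96.6]
tool_rot: [-0.083, 0.997, -0.0, 0.0]
contact_force: [-0.3, 0.1, -0.0]
width: 65.0
gripper_force: 0.0
```

View pics/g9.png

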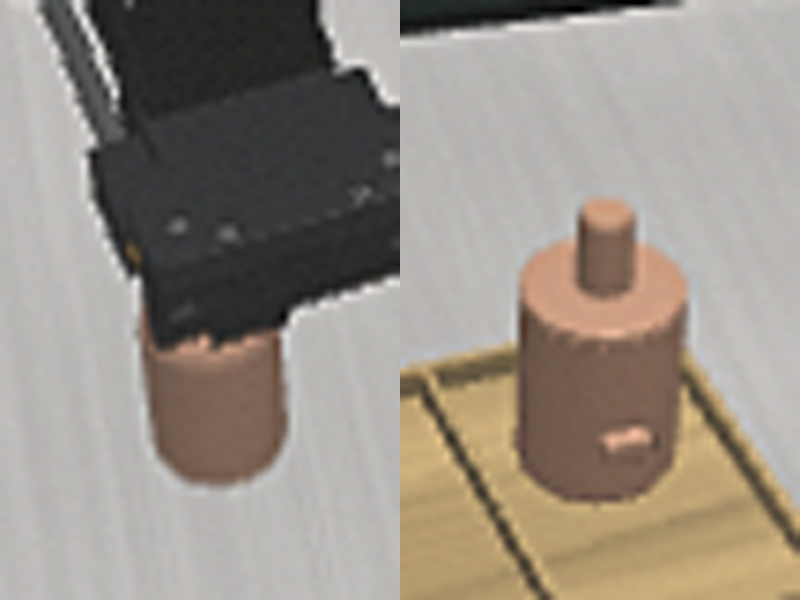

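The lid is seated flat on the jar. The shaker is upright under the open gripper, so I'll descend and grasp it.

```bash
python3 -m creep '[[[0.065,0,0,-0.01,0,0,0],[0.065,0,0,-0.014,0,0,0],[0.065,0,0,-0.016,0,0,0],[0.065,0,0,-0.016,0,0,0],[0.065,0,0,-0.01,0,0,0],[0.065,0,0,-0.006,0,0,0],[0.065,0,0,0,0,0,0],[0.065,0,0,0,0,0,0]]]'
python3 -m creep '[[[0.06,0,0,0,0,0,0],[0.056,0,0,0,0,0,0],[0.052,0,0,0,0,0,0],[0.049,0,0,0,0,0,0],[0.047,0,0,0,0,0,0],[0.045,0,0,0,0,0,0],[0.043,0,0,0,0,0,0],[0.041,0,0,0,0,0,0],[0.034,0,0,0,0,0,0],[0.034,0,0,0,0,0,0]]]' 12
```

```text
clock: 38.55
tcp_pos: [404.1, -174.0, 24.2]
tool_rot: [-0.082, 0.997, -0.0, 0.0]
contact_force: [0.6, 0.7, -0.6]
width: 65.3
gripper_force: 0.0
clock: 39.55
tcp_pos: [404.2, -174.1, 24.1]
tool_rot: [-0.082, 0.997, -0.0, 0.0]
contact_force: [-0.1, -0.9, 0.8]
width: 41.5
gripper_force: 12.0
```

```bash
python3 -m creep '[[[0.034,0,0,0.005,0,0,0],[0.034,0,0,0.015,0,0,0],[0.034,0,0,0.025,0,0,0],[0.034,0,0,0.025,0,0,0],[0.034,0,0,0.02,0,0,0],[0.034,0,0,0.01,0,0,0],[0.034,0.008,0.014,0,0,0,0],[0.034,0.014,0.025,0,0,0,0],[0.034,0.014,0.025,0,0,0,0],[0.034,0.014,0.025,0,0,0,0]]]'
python3 -m creep '[[[0.034,0.014,0.025,0,0,0,0],[0.034,0.014,0.025,0,0,0,0],[0.034,0.014,0.025,0,0,0,0],[0.034,0.014,0.025,0,0,0,0],[0.034,0.014,0.025,0,0,0,0],[0.034,0.014,0.025,0,0,0,0],[0.034,0.014,0.025,0,0,0,0],[0.034,0.008,0.012,0,0,0,0],[0.034,0.003,0.005,0,0,0,0],[0.034,0,0,0,0,0,0]]]'
python3 -m creep '[[[0.034,0,0,-0.015,0,0,0],[0.034,0,0,-0.025,0,0,0],[0.034,0,0,-0.02,0,0,0],[0.034,0,0,-0.012,0,0,0],[0.034,0,0,-0.008,0,0,0],[0.034,0,0,0,0,0,0],[0.034,0,0,0,0,0,0]]]'
python3 - <<'E'
from loc import *
cc=cam("side"); u=proj(cc,[(580,140,60)])[0].astype(int); cv2.imwrite("pics/g10.png",cv2.resize(cc["frame"][u[1]-60:u[1]+60,u[0]-80:u[0]+80],(800,600),interpolation=cv2.INTER_CUBIC))
E
```

```text
clock: 40.55
tcp_pos: [453.6, -83.8, 123.7]
tool_rot: [-0.082, 0.997, 0.0, -0.001]
contact_force: [-0.1, -0.9, -1.0]
width: 41.3
gripper_force: 12.0
clock: 41.55
tcp_pos: [562.5, 107.1, 123.6]
tool_rot: [-0.083, 0.997, -0.0, -0.001]
contact_force: [-0.1, -0.7, -1.3]
width: 41.3
gripper_force: 12.0
clock: 42.25
tcp_pos: [563.3, 106.8, 44.5]
tool_rot: [-0.082, 0.997, -0.0, 0.0]
contact_force: [0.3, -0.1, -0.7]
width: 41.5
gripper_force: 12.0
```

View pics/g10.png

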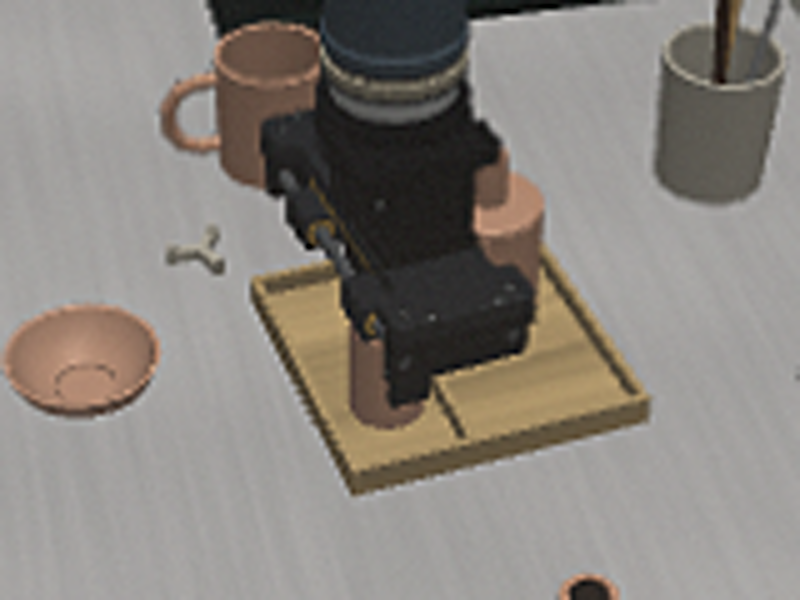

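The shaker hangs upright and centred over the narrow compartment: it sits at x≈387, and the midpoint between wall and divider is about 386–393. I'll lower it.

```bash
python3 -m creep '[[[0.034,0,0,-0.003,0,0,0],[0.034,0,0,-0.003,0,0,0],[0.034,0,0,-0.003,0,0,0],[0.034,0,0,-0.002,0,0,0],[0.034,0,0,-0.001,0,0,0],[0.034,0,0,0,0,0,0],[0.034,0,0,0,0,0,0]]]'; python3 -m creep '[[[0.034,0,0,-0.001,0,0,0],[0.034,0,0,0,0,0,0]]]'; python3 -m creep '[[[0.034,0,0,-0.001,0,0,0],[0.034,0,0,0,0,0,0]]]'
```

```text
clock: 43.0
tcp_pos: [563.0, 107.1, 32.0]
tool_rot: [-0.082, 0.997, 0.0, -0.0]
contact_force: [-0.5, 0.0, -1.9]
width: 41.6
gripper_force: 12.0
clock: 43.2
tcp_pos: [562.9, 107.1, 31.0]
tool_rot: [-0.082, 0.997, 0.0, -0.0]
contact_force: [-0.1, -0.5, -1.3]
width: 41.7
gripper_force: 12.0
clock: 43.4
tcp_pos: [563.1, 107.1, 30.1]
tool_rot: [-0.082, 0.997, -0.0, 0.0]
contact_force: [0.3, -0.7, 0.0]
width: 41.7
gripper_force: 12.0
```

```bash
python3 -m creep '[[[0.034,0,0,-0.0005,0,0,0],[0.034,0,0,0,0,0,0]]]'
python3 -m creep '[[[0.043,0,0,0,0,0,0],[0.047,0,0,0,0,0,0],[0.053,0,0,0,0,0,0],[0.058,0,0,0,0,0,0],[0.058,0,0,0,0,0,0],[0.058,0,0,0.01,0,0,0],[0.058,0,0,0.02,0,0,0],[0.058,0,0,0.03,0,0,0],[0.058,0,0,0.03,0,0,0],[0.058,0,0,0.03,0,0,0]]]'
python3 -m creep '[[[0.058,0,0,0.03,0,0,0],[0.058,-0.025,-0.03,0,0,0,0],[0.058,-0.025,-0.03,0,0,0,0],[0.058,-0.025,-0.03,0,0,0,0],[0.058,-0.025,-0.03,0,0,0,0],[0.058,0,0,0.03,0,0,0],[0.058,0,0,0.03,0,0,0],[0.058,0,0,0,0,0,0],[0.058,0,0,0,0,0,0]]]'
python3 - <<'E'
from h import *
cc=cam("side"); cv2.imwrite("pics/g11.png",cv2.resize(cc["frame"][70:310,160:480],(800,600),interpolation=cv2.INTER_CUBIC))
E
```

```text
clock: 43.6
tcp_pos: [563.1, 107.1, 30.1]
tool_rot: [-0.082, 0.997, -0.0, 0.0]
contact_force: [-1.3, -0.4, 4.0]
width: 41.3
gripper_force: 12.0
clock: 44.6
tcp_pos: [562.8, 107.1, 151.3]
tool_rot: [-0.082, 0.997, -0.0, 0.0]
contact_force: [0.0, -0.2, 0.3]
width: 57.8
gripper_force: 0.0
clock: 45.5
tcp_pos: [463.1, -13.0, 240.5]
tool_rot: [-0.082, 0.997, -0.0, 0.001]
contact_force: [0.0, 0.7, -0.4]
width: 57.9
gripper_force: 0.0
```

View pics/g11.png

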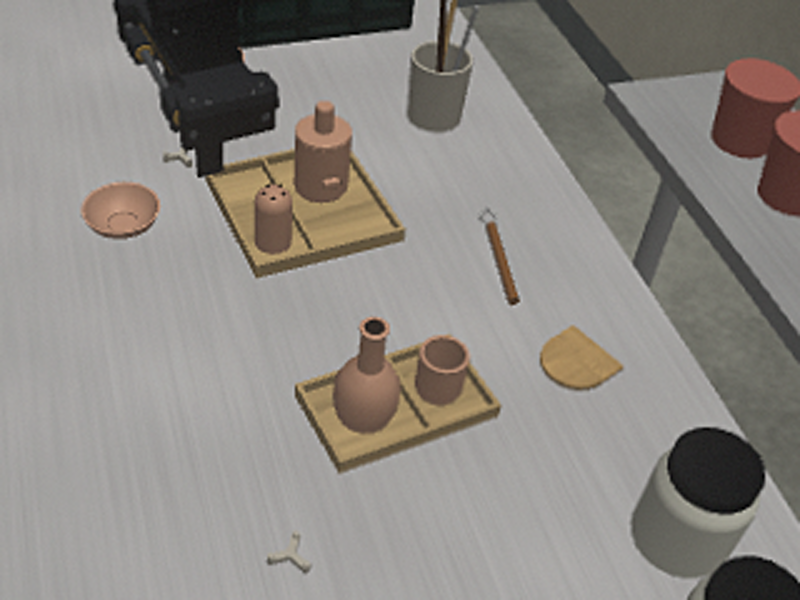

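The picture shows everything upright and in place: shaker (273,218), lidded jar (322,160), flask (367,390), cup (442,370), and the dish untouched at (121,209). The gripper is clear of everything.

```bash
python3 -c "
from workcell import manip
print(manip.hand_in())"
```

```text
the job is handed in; nothing more can be done
None
```

Both orders are made up and handed in at about 45 s of the 136 s: flask and cup in the oblong tray, lidded jar and shaker in the square tray, all upright in the last picture; the mug and dish were never touched, and the hand-in gave no verdict.

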